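# Reverse the filter cassette of a fume extractor and set its gated fan lever to top speed

### The arm

A 6-joint arm with a two-finger parallel gripper is mounted at the origin on the work surface. World frame = base frame: x ahead of the robot, y to its left, z up, the work surface at z = 0. Lengths are in m, angles in rad, forces in N, time in s.
With the tool pointing down it reaches from about 0.25 to 0.8 m from the base axis. Payload 3.9 kg.
Tool frame: the origin (TCP) lies on the centre line of the jaws, within the pads' length; the fingertips stand 8 mm ahead of it and the grasp point (between the pads) lies 11 mm behind it; z points along the fingers, y is the direction in which the jaws open and shut (so a half turn about z gives the same grasp; the last joint's range is limited). The gripper opens to 85 mm and grips with 20 to 120 N. Pads are 22 mm wide; open, the fingers measure 114 mm over their backs; the gripper's body (76 mm by 85 mm) begins 54 mm behind the grasp point. The pads swing forward as they close: fully open they stand 13 mm farther back than shut.
Start: joints at [1.196, 0.26, -0.138, 1.173, 0, 1.571], TCP at [0.192, 0.489, 0.239] pointing down, gripper open.
Joint ranges: [-2.78, 2.78], [-0.83, 1.72], [-1.28, 1.37], [-1.9, 2.12], [-1.57, 1.48], [-3.14, 3.14]. Speed limits (rad/s): [2.57, 2.57, 3.14, 3.14, 3.14, 3.14].

### API

Orientations are given as [roll, pitch, yaw] about the fixed x, y, z axes, in that order (R = Rz(yaw) Ry(pitch) Rx(roll)).
In Python, from rig import * gives the robot as it stands. The module is installed in compiled form; this text tells all that it offers.
- The arm moves only by the tool move_arm, never from a script. Its argument "moves" is a list of rows, each a list of 3 entries, a list of its own where there are three numbers: the shift along the tool's x, y, z in m, then the turn about the tool's z in degrees, then the finger opening in m, from 0 to 0.0854. A call has 1 to 20 rows; each row shifts and turns the commanded pose from where the row before left it, along the tool's axes as they then stand; what a row does not reach is not made up. A row lasts 1/10 s, in which the tool goes at most 50 mm and 8.59 degrees, less where a joint would pass 70% of its speed; a pose out of reach is approached as far as the arm can. A call is refused whole if a number of a shift passes 0.05 or a number of a turn 8.59, either way. A call with a gripper value outside its range is refused whole. The fingers move at their own pace and stop on an object; "force" is the grip in N (left out, the last holds). Time passes only in rows, so rows that do not move let the fingers close. It gives the time, the measured TCP pose, the force and the opening at its end, in the units of the state.
- get_obs(): the state, without advancing time (a new reading comes with each control period).
- read_camera(name): name is "scene" or "top" or "wrist"; returns a dict with "img" (400x640x3 uint8, blue, green, red), "z_map" (400x640 float32, m along the optical axis (not along the pixel's ray), 0 where there is no reading), "vertical_fov" (degrees; the focal length in pixels is half the picture's height over the tangent of half this angle, whatever the lens; pixels are square), "cx", "cy" (the principal point, pixels), "origin" and "rotation" of the camera in the world. Camera axes: x right, y up, looking along -z (the intrinsics and any distortion apply to the point x, -y, -z); pixel columns grow to the right and rows downward; lengths in m; the calibration is good to about 2 mm. A picture is of the moment at which its call begins.
- close_job(): hands the job in, once; it reports no verdict.
The state is a dict: "clock": time; "joints": joint angles; "joint_velocities": joint speeds; "effort": joint torques, N m; "tcp_pos": TCP position; "orientation": TCP orientation; "force": force on the tool from outside, world axes, zero at the start; "ft_torque": the same for the moment, N m; "finger_gap": finger opening in m.
Only numpy, scipy, OpenCV 4.12 (cv2) and the standard library are available. Lean on these libraries where they do the work, as an engineer would, in place of code of your own. Each camera call takes 0.05 s, during which the arm holds its last target. There are 200 camera calls.

### The job

The fume extractor's filter cassette is due to be reversed: slide it right out of its sleeve, turn it end for end so that its notched end goes in first, same side up, and push it fully home. Only then take the fan lever from the bottom slot through the zigzag gate to the closed far end of the top slot, and let go. Leave the iron holder, the parts box and the tweezers where they are.

Things in the scene. Friction and masses are not known exactly. Their poses are not given: they have to be found in the camera images.
- extractor: Grey plastic fume extractor fixed to the shelf, 200 deep x 255 wide x 118 mm high (y -135 to 120), plus a carry handle above. Origin on the shelf under its middle; front faces -x (the robot), y to its left seen from the robot, z up. All '(x, y, z) in its frame' below are mm. Front right: cassette sleeve. Front left (y -30 to 120): sloping gate panel. Rear part x -5 to 100.
- sleeve_mouth (a point): Centre of the sleeve's open mouth, (-95, -100, 17.5) in the extractor's frame. The low sleeve lies on the shelf along extractor x and has no floor of its own; inside 53 wide x 35 high, outside 69 x 41, mouth flared to 63 wide over the first 16 mm. A solid stop closes it at x -10 (85 mm deep).
- gate_panel (a point): Middle of the aluminium gate panel's face, (-46.8, 45, 97.3) in the extractor's frame. Panel 150 wide x 130 along the slope, rising away from the robot at 35 degrees from level: normal (-0.574, 0, 0.819), uphill (0.819, 0, 0.574); front lower edge at x -100, z 60. Plate 8 mm thick, cut by a zigzag slot 19 mm wide.
- gate_first (a point): On the panel's face at the right (-y) end of the bottom slot, (-73, 23, 78.9) in the extractor's frame; stalk centre here = both lever joints 0. Three level slots, 32 mm apart up the slope, let the stalk centre travel 44 mm each. Bottom and middle slots join at their left (+y) ends, middle and top slots at their right (-y) ends.
- gate_end (a point): On the panel's face at the closed left (+y) end of the top slot, (-20.5, 67, 115.6) in the extractor's frame: where the stalk's centre line must end (lever_climb 0.064, lever_cross 0.044).
- handle_bar (a point): Middle of the steel carry handle's bar, (-27, 45, 261) in the extractor's frame: round, 12 mm thick, along y from y -23 to 113, legs sloping back and down to x 35, z 110. It stands over the panel: a gripper pointing straight down on the lever in the upper slots would hit it; one tilted along the stalk, leaning back towards the robot, is clear.
- lever_knob (a point): Centre of the lever's knob, the point to grip, 52 mm off the panel's face: white cylinder 24 mm dia x 40 mm on a 10 mm steel stalk square to the panel (along its normal, 35 degrees from vertical, leaning towards the robot). Knob spans 32 to 72 mm off the face. The lever slides in the panel's plane without tipping; about 1.5 N moves it and it stays where left.
- lever_climb (a joint): Lever's position up the slope (m): 0 = middle of the bottom slot, 0.032 = middle slot, 0.064 = top slot; the stalk has 4.5 mm play each way in a slot.
- lever_cross (a joint): Lever's position along the slots (m), growing to the left (extractor +y): 0 = right end, 0.044 = left end (4.5 mm more until the wall). Starts between 0 and 0.018 in the bottom slot.
- cassette: Black plastic filter cassette, 130 long x 48 wide x 32 mm high block, about 0.1 to 0.18 kg, lying flat, grey bars on top. Origin: middle of underside; x along its length to the notched end (U notch 22 wide x 27 deep between two prongs); other end plain. Starts with the notched end out of the mouth 45 to 60 mm. Home: origin at extractor x -75, y -100, 45 mm sticking out. Grip across the 48 mm.
- notch_end (a point): Middle of the cassette's notched end face, 65 mm from its middle, 16 mm above its underside.
- plain_end (a point): Middle of the cassette's plain end face, 65 mm from its middle on the other side, 16 mm above its underside.
- iron_holder: Bystander: steel soldering-iron holder, base 75 x 66 mm, a short cone leaning up from it, about 105 mm high in all; loose. Origin: middle of its underside.
- parts_box: Bystander: blue plastic parts box with closed lid, 122 (along its x, with the catch) x 78 x 44 mm high; loose. Origin: middle of its underside. It and the iron holder stand on either side of the space in front of the sleeve; which side is which varies.
- tweezers: Bystander: black anti-static tweezers, 155 mm long (along x) x 22 mm wide x 10 mm high, lying on the shelf to the left. Origin: underside, near the middle. Farther left stands a fixed grey soldering station, 130 x 150 x 97 mm, at least 0.5 m to the robot's left, out of the way.
Mind the look-alikes: they are no part of the job. Of the things like the cassette, leave any that is green, red or yellow; of the rest the smaller one is meant.

How it is judged:
On the way, in this order (a step that is already met when the one before it is completed fails the run):
1. the cassette is right out of the sleeve, the lever still in the bottom slot (x of each of plain_end, notch_end in the frame of sleeve_mouth below 0 m and value of joint lever_climb below 0.016 m), for 0.05 s.
2. the cassette is back in the sleeve, notched end inwards, fully home, the lever still in the bottom slot (x of cassette in the frame of extractor above -0.081 m and x of notch_end in the frame of extractor above -0.02 m and y of cassette in the frame of extractor between -0.105 and -0.095 m and height (world z) of cassette below 0.006 m and angle between cassette's own z axis and vertical below 0.1 rad and value of joint lever_climb below 0.016 m), for 0.2 s.
At the end, for the whole second after the job is handed in: Cassette flat in its sleeve, notched end inwards, within 6 mm of the stop (put home before the lever was moved); lever in the top slot, lever_climb over 0.056 and lever_cross over 0.037; all at rest. Iron holder, parts box and tweezers within 20 mm of their places, not tipped (x of cassette in the frame of extractor above -0.081 m and x of notch_end in the frame of extractor above -0.02 m and y of cassette in the frame of extractor between -0.105 and -0.095 m and height (world z) of cassette below 0.006 m and angle between cassette's own z axis and vertical below 0.1 rad and linear speed of cassette below 0.02 m/s and value of joint lever_climb above 0.056 m and value of joint lever_cross above 0.037 m and velocity of joint lever_cross below 0.01 m/s); the robot touches nothing.
It fails at once if the iron holder is pushed more than 20 mm from its place or tipped (distance of iron_holder from where it was at the start of the episode above 0.02 m or angle between iron_holder's own z axis and vertical above 0.35 rad).
It fails at once if the parts box is pushed more than 20 mm from its place or tipped (distance of parts_box from where it was at the start of the episode above 0.02 m or angle between parts_box's own z axis and vertical above 0.35 rad).
It fails at once if the tweezers are pushed more than 20 mm from their place (distance of tweezers from where it was at the start of the episode above 0.02 m).
It also fails if it takes over 61 s, if anything falls off the work surface, if the arm or the gripper's body presses on something with over 40 N, if the wrist force passes 120 N, or if a joint passes its speed limit or range.

## Working session

There is one attempt and no reset: what is moved stays moved. The work goes in short steps, Python scripts to look and compute and a tool call to move; the robot and the scene stay as the last step left them, time stands still between calls to the robot, and variables do not carry over. Pictures are saved under pics/ and viewed, about 8 in all and at most 12, crops included, and the job is handed in when it is done.

Besides the shell and the picture viewer there is one more tool, called after "Request:" by a JSON object that holds its "method" and its "body", one argument or row to a line. move_arm: Moves the arm, as the interface text tells. Its arguments: {"type":"object","properties":{"moves":{"type":"array"},"force":{"type":"number"}},"required":["moves"]}

```bash
mkdir -p pics; cat > h.py <<'E'
from rig import *
import numpy as np, cv2
def snap(cam,name=None,crop=None,scale=1):
    d=read_camera(cam); im=d["img"]
    if name:
        c=im if crop is None else im[crop[1]:crop[3],crop[0]:crop[2]]
        cv2.imwrite("pics/"+name,cv2.resize(c,None,fx=scale,fy=scale,interpolation=cv2.INTER_CUBIC))
    np.savez("last_"+cam,**{k:np.array(v) for k,v in d.items()})
    return d
def load(cam): 
    z=np.load("last_"+cam+".npz"); return {k:z[k] for k in z.files}
def world(d,u,v,z=None):
    f=200/np.tan(np.radians(float(d["vertical_fov"]))/2)
    if z is None: z=d["z_map"][int(round(v)),int(round(u))]
    p=np.array([(u-d["cx"])/f*z,-(v-d["cy"])/f*z,-z]); return d["origin"]+d["rotation"]@p
def onplane(d,u,v,h):
    a=world(d,u,v,1.0)-d["origin"]; return d["origin"]+a*(h-d["origin"][2])/a[2]
E
python3 - <<'E'
from h import *
for c in("scene","top"):
    d=snap(c,c+"1.png",scale=1.25); print(c,d["origin"],d["rotation"],[ (k,d[k]) for k in d if k not in("img","z_map","origin","rotation")])
print(get_obs())
E
```

```text
scene [ 1.06799897 -0.41505113  0.96694523] [ 0.64280434 -0.00835043  1.08438307] [('vertical_fov', 57.90210975487725), ('cx', 319.3710808426897), ('cy', 198.5713643533399)]
top [ 0.41029452 -0.10416032  1.34902302] [ 0.11855176 -0.02163211 -1.57722448] [('vertical_fov', 54.130268882936775), ('cx', 320.54237127641215), ('cy', 200.1123133881812)]
{'clock': 0.1, 'joints': array([ 1.19599939e+00,  2.60589714e-01, -1.39218009e-01,  1.17267519e+00,
        1.24130175e-06,  1.57082251e+00]), 'joint_velocities': array([-6.43509806e-05, -3.15700469e-03,  2.72648806e-03,  9.23620491e-04,
       -4.68101810e-04,  1.26093680e-03]), 'effort': array([-1.51749855e-04, -4.06506228e+01,  2.54527974e+01,  1.00877043e-02,
       -4.23126153e-06,  8.53256580e-06]), 'tcp_pos': array([0.19198263, 0.4880196 , 0.23857145]), 'orientation': array([-3.13990607e+00, -1.19713361e-06,  2.76676952e+00]), 'force': array([-0.29051525,  0.13512885, -0.62575097]), 'ft_torque': array([ 0.00168516,  0.02430719, -0.01143101]), 'finger_gap': 0.08530562150330437}
```

```bash
sed -i 's/^    d=read_camera(cam); im/    d=read_camera(cam); d["rotation"]=Rot.from_euler("xyz",d["rotation"]).as_matrix(); im/; s/^import numpy/from scipy.spatial.transform import Rotation as Rot\nimport numpy/' h.py; python3 -c "
from h import *
for c in('scene','top'): snap(c)
d=load('top');print(d['rotation'])"
```

```text
[[-0.00642661  0.9929769  -0.11813375]
 [-0.99974538 -0.00382472  0.02223844]
 [ 0.02163043  0.11824659  0.99274864]]
```

View pics/top1.png

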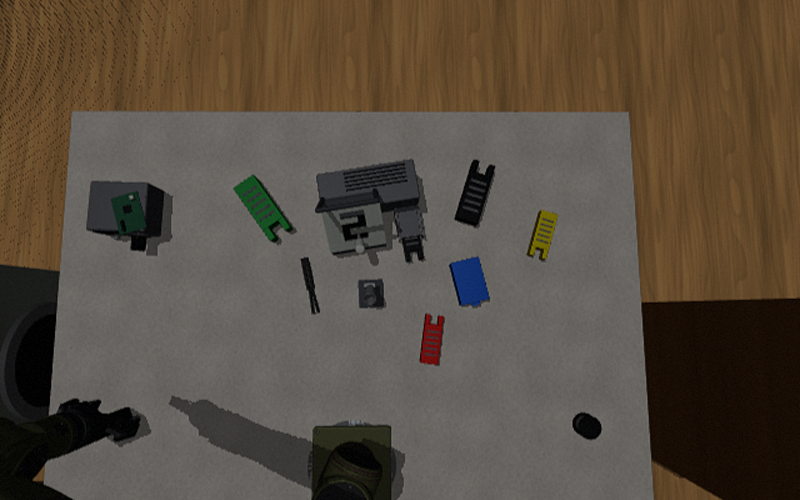

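View pics/scene1.png

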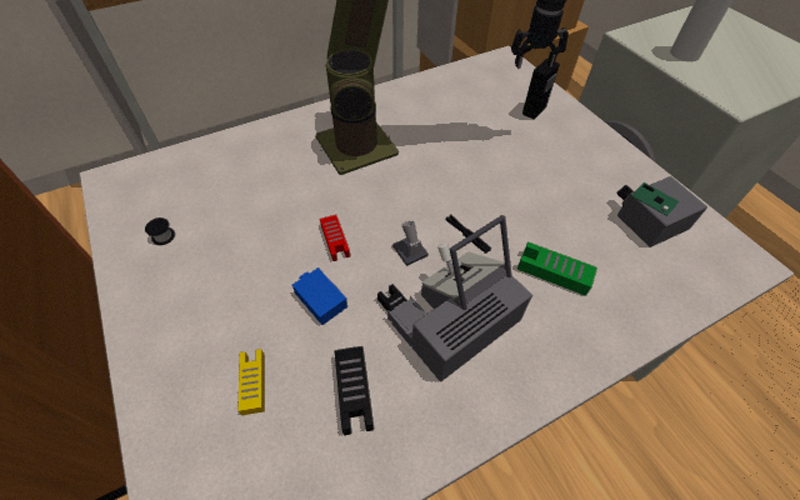

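Candidates (top1.png pixels): black cassette in the sleeve (413,247), larger black one lying free (475,192), green (263,208), red (432,340), yellow (543,235). The one wanted is the smaller black, in the sleeve, notch towards the robot. The parts box (469,281) is to the right and the iron holder (371,292) to the left. Next: measure, plus one close crop.

```bash
python3 - <<'E'
from h import *
d=snap("top","crop1.png",crop=(235,115,405,255),scale=4.5)
f=200/np.tan(np.radians(float(d["vertical_fov"]))/2)
v,u=np.mgrid[0:400,0:640]; z=d["z_map"]
P=np.stack([(u-d["cx"])/f*z,-(v-d["cy"])/f*z,-z],-1)@d["rotation"].T+d["origin"]
np.save("P.npy",P)
def box(n,u0,v0,u1,v1,zl,zh):
    Q=P[v0:v1,u0:u1].reshape(-1,3); Q=Q[(Q[:,2]>zl)&(Q[:,2]<zh)]
    r=cv2.minAreaRect((Q[:,:2]*1000).astype(np.float32)); print(n,len(Q),np.round(r,1) if 0 else r, "zmed",np.median(Q[:,2]))
box("shelf",330,250,345,270,-1,1)
box("rear",245,120,345,175,.110,.126)
box("sleeve",305,160,345,200,.036,.048)
box("cass",315,180,345,215,.022,.036)
box("box",350,200,400,250,.03,.06)
box("iron",280,215,312,250,.004,.15)
box("ironbase",280,215,312,250,.004,.03)
box("tweez",235,200,260,255,.004,.03)
box("black",355,120,400,185,.02,.06)
box("knob",280,190,300,210,.09,.2)
E
```

```text
shelf 298 ((366.5403137207031, -189.40487670898438), (48.481727600097656, 64.43134307861328), 89.38211059570312) zmed 0.0017122333270331858
rear 2271 ((710.076416015625, -49.3563232421875), (133.8485107421875, 254.7646026611328), 9.246298789978027) zmed 0.1178846610863753
sleeve 490 ((631.1286010742188, -137.23001098632812), (111.86412048339844, 121.89452362060547), 89.9762191772461) zmed 0.040839393848774774
cass 227 ((588.7774047851562, -162.25631713867188), (98.05447387695312, 66.1718521118164), 9.70873737335205) zmed 0.03148934499708034
box 836 ((478.974609375, -317.91571044921875), (124.65948486328125, 79.29597473144531), 13.830733299255371) zmed 0.043614128001364216
iron 461 ((460.9524230957031, -48.0986328125), (104.29981994628906, 116.30055236816406), 85.49274444580078) zmed 0.012576167819690509
ironbase 310 ((460.9524230957031, -48.0986328125), (104.29981994628906, 116.30055236816406), 85.49274444580078) zmed 0.011018203381926162
tweez 264 ((477.1093444824219, 115.32691955566406), (81.27039337158203, 179.81515502929688), 87.40974426269531) zmed 0.008372411424109938
black 859 ((727.1272583007812, -338.79193115234375), (63.63420486450195, 172.20704650878906), 72.20101165771484) zmed 0.04183220916574615
knob 81 ((571.3272094726562, -27.516632080078125), (44.368194580078125, 22.32774543762207), 3.670600175857544) zmed 0.13347308422627835
```

View pics/crop1.png

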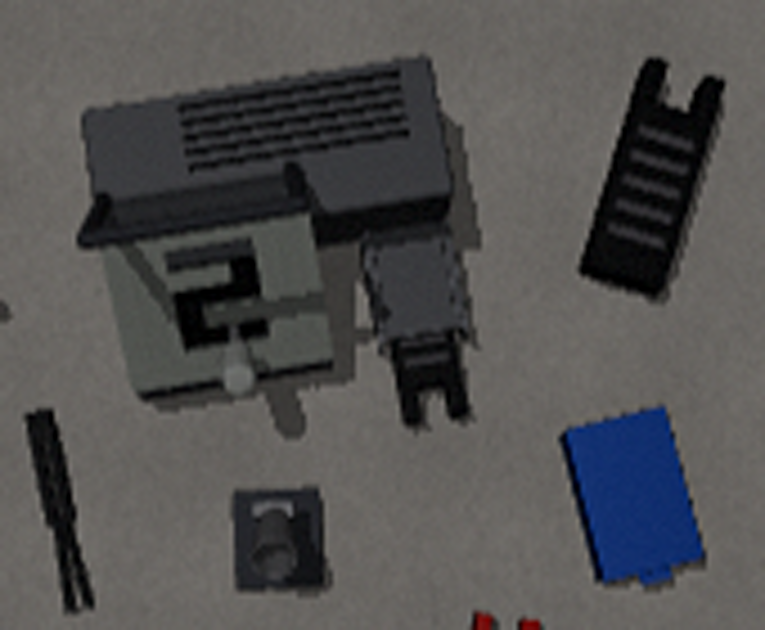

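The crop shows the sleeve's cassette (crop px 430,385) with its notch towards the robot, smaller than the free black one (655,180). The lever knob is at (238,375), at the bottom slot. Moving above the space in front of the sleeve.

Request:
{"method": "move_arm", "body": {
  "moves": [
    [[-0.032, -0.032, -0.001], 0, 0.085],
    [[-0.032, -0.032, -0.001], 0, 0.085],
    [[-0.032, -0.032, -0.001], 0, 0.085],
    [[-0.032, -0.032, -0.001], 0, 0.085],
    [[-0.032, -0.032, -0.001], 0, 0.085],
    [[-0.032, -0.032, -0.001], 0, 0.085],
    [[-0.032, -0.032, -0.001], 0, 0.085],
    [[-0.032, -0.032, -0.001], 0, 0.085],
    [[-0.032, -0.032, -0.001], 0, 0.085],
    [[-0.032, -0.032, -0.001], 0, 0.085],
    [[-0.032, -0.032, -0.001], 0, 0.085],
    [[-0.032, -0.032, -0.001], 0, 0.085],
    [[-0.032, -0.032, -0.001], 0, 0.085],
    [[-0.032, -0.032, -0.001], 0, 0.085],
    [[-0.032, -0.032, -0.001], 0, 0.085],
    [[-0.032, -0.032, -0.001], 8.5, 0.085]
  ]
}}

```text
clock: 1.85
tcp_pos: [0.4815, -0.1773, 0.2553]
orientation: [3.141, 0.0, 2.614]
force: [1.1, 1.8, -1.6]
finger_gap: 0.0853
```

```bash
python3 -c "
from h import *
o=get_obs();print(o['joints'],o['orientation'],o['tcp_pos'])"
```

```text
[-3.52930613e-01  2.33223749e-01 -1.32607686e-01  1.20487710e+00
  2.53976652e-04  1.74419245e-01] [3.14132730e+00 4.23856554e-05 2.61424280e+00] [ 0.48153256 -0.17728949  0.25529398]
```

Request:
{"method": "move_arm", "body": {
  "moves": [
    [[0, 0, 0], 8.28, 0.085],
    [[0, 0, 0], 8.28, 0.085],
    [[0, 0, 0], 8.28, 0.085],
    [[0, 0, 0], 8.28, 0.085],
    [[0, 0, 0], 8.28, 0.085],
    [[0, 0, 0], 8.28, 0.085],
    [[0, 0, 0], 8.28, 0.085],
    [[0, 0, 0], 8.28, 0.085],
    [[0, 0, 0], 8.28, 0.085],
    [[0, 0, 0], 8.28, 0.085],
    [[0, 0, 0], 8.28, 0.085],
    [[0, 0, 0], 8.28, 0.085],
    [[0, 0, 0], 8.28, 0.085],
    [[0, 0, 0], 8.28, 0.085],
    [[0, 0, 0], 8.28, 0.085],
    [[0, 0, 0], 8.28, 0.085],
    [[0, 0, 0], 8.28, 0.085]
  ]
}}

```text
clock: 3.55
tcp_pos: [0.4811, -0.1753, 0.2551]
orientation: [-3.141, 0.0, 0.156]
force: [0.4, 0.4, 0.3]
finger_gap: 0.0851
```

```bash
python3 - <<'E'
from h import *
o=get_obs();print(o['joints'],o['orientation'],o['tcp_pos'])
d=snap("wrist","w1.png",scale=1.25);print(d["origin"],d["rotation"],d["vertical_fov"])
E
```

```text
[-3.49406279e-01  2.31735158e-01 -1.35014347e-01  1.20445326e+00
 -5.02986303e-05  2.63639153e+00] [-3.14143996e+00  3.80008913e-04  1.55794888e-01] [ 0.48107818 -0.17530035  0.25513785]
[ 0.55621955 -0.16402237  0.39008577] [[ 1.54572546e-01  9.42247865e-01  2.97113258e-01]
 [-9.87981441e-01  1.47413103e-01  4.64978415e-02]
 [ 1.41045054e-05 -3.00729675e-01  9.53709422e-01]] 62.378578081141015
```

View pics/w1.png

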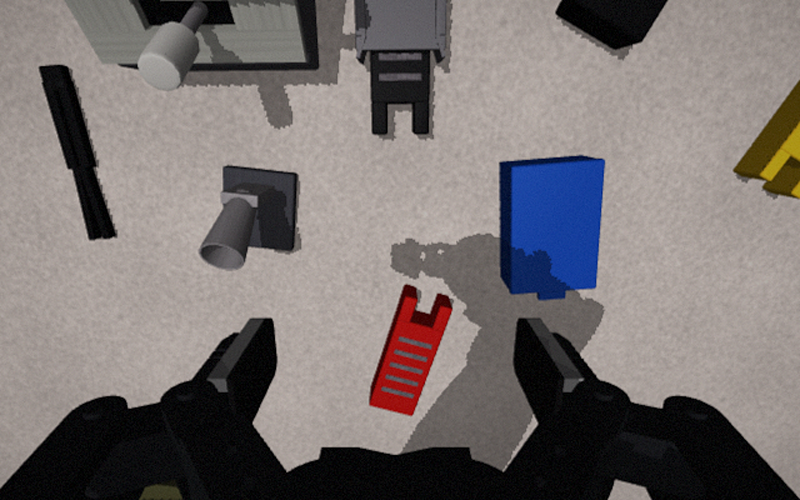

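The wrist picture shows the cassette (400,95) with its notch end at row 133, the sleeve mouth at row 60 and the knob at (165,65). The way between the iron holder (260,210) and the box (550,225) is free.

```bash
python3 - <<'E'
from h import *
d=load("wrist")
S=1.25
for n,u,v,h in [("notchL",373,133,.032),("notchR",429,133,.032),("cassL",371,65,.032),("cassR",429,65,.032),("mouthL",357,61,.041),("mouthR",446,61,.041),("boxTL",502,163,.044),("boxBL",511,292,.044),("ironR",297,249,.01),("ironRt",298,173,.01),("redtop",440,297,.03)]:
    print(n,onplane(d,u/S,v/S,h).round(4), world(d,u/S,v/S).round(4))
E
```

```text
notchL [ 0.5381 -0.1484  0.032 ] [ 0.5382 -0.1485  0.0338]
notchR [ 0.5454 -0.1948  0.032 ] [ 0.5445 -0.1975  0.0011]
cassL [ 0.59   -0.1395  0.032 ] [ 0.59   -0.1395  0.0319]
cassR [ 0.5971 -0.1854  0.032 ] [ 0.5973 -0.1855  0.0308]
mouthL [ 0.5903 -0.129   0.041 ] [ 0.5942 -0.125   0.0009]
mouthR [ 0.601  -0.1974  0.041 ] [ 0.6061 -0.2012  0.0009]
boxTL [ 0.5315 -0.2578  0.044 ] [ 0.529  -0.2671  0.0094]
boxBL [ 0.4193 -0.2928  0.044 ] [ 0.4201 -0.2921  0.046 ]
ironR [ 0.418  -0.0898  0.01  ] [ 4.143e-01 -8.780e-02 -3.000e-04]
ironRt [ 0.4913 -0.0846  0.01  ] [ 4.897e-01 -8.250e-02  2.000e-04]
redtop [ 0.3983 -0.2324  0.03  ] [ 0.3908 -0.2357  0.0129]
```

Request:
{"method": "move_arm", "body": {
  "moves": [
    [[0.032, 0.002, 0.02], -0.3, 0.085],
    [[0.032, 0.002, 0.03], 0, 0.085],
    [[0.0305, 0.0015, 0.03], 0, 0.085],
    [[0, 0, 0.04], 0, 0.085],
    [[0, 0, 0.04], 0, 0.085],
    [[0, 0, 0.03], 0, 0.085],
    [[0, 0, 0.03], 0, 0.085],
    [[0, 0, 0.022], 0, 0.085],
    [[0, 0, 0], 0, 0.085]
  ]
}}

```text
clock: 4.5
tcp_pos: [0.5722, -0.1643, 0.0098]
orientation: [-3.138, 0.007, 0.169]
force: [-0.9, 0.8, -0.7]
finger_gap: 0.0849
```

Request:
{"method": "move_arm", "body": {
  "moves": [
    [[0, 0, 0], 0, 0.06],
    [[0, 0, 0], 0, 0.045],
    [[0, 0, 0], 0, 0.04],
    [[0, 0, 0], 0, 0.04],
    [[0, 0, 0], 0, 0.04],
    [[0, 0, 0], 0, 0.04],
    [[0, 0, 0], 0, 0.04]
  ],
  "force": 40
}}

```text
clock: 5.2
tcp_pos: [0.5769, -0.1657, 0.0152]
orientation: [3.14, -0.003, 0.167]
force: [0.0, 0.9, 5.5]
finger_gap: 0.047
```

Request:
{"method": "move_arm", "body": {
  "moves": [
    [[-0.01, 0, 0], 0, 0.04],
    [[-0.013, 0, 0], 0, 0.04],
    [[-0.015, 0, 0], 0, 0.04],
    [[-0.015, 0, 0], 0, 0.04],
    [[-0.015, 0, 0], 0, 0.04],
    [[-0.015, 0, 0], 0, 0.04],
    [[-0.012, 0, 0], 0, 0.04],
    [[-0.007, 0, 0], 0, 0.04],
    [[0, 0, 0], 0, 0.04],
    [[0, 0, 0], 0, 0.04]
  ]
}}

```text
clock: 6.2
tcp_pos: [0.4757, -0.1832, 0.0152]
orientation: [3.139, -0.003, 0.166]
force: [-0.3, -1.3, 10.4]
finger_gap: 0.0474
```

```bash
python3 - <<'E'
from h import *
d=snap("wrist","w2.png",scale=1.25);print(d["origin"])
E
```

```text
[ 0.55017686 -0.17081578  0.15038264]
```

View pics/w2.png

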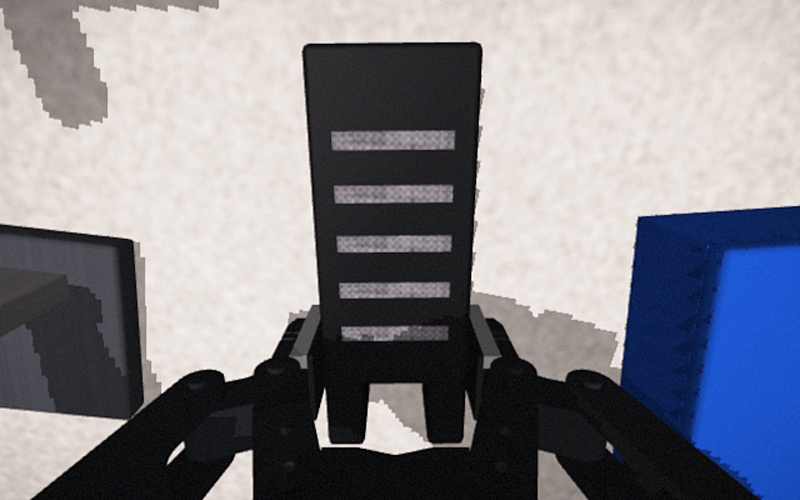

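```bash
python3 - <<'E'
from h import *
d=load("wrist");S=1.25
for n,u,v,h in [("pL",304,46,.032),("pR",481,45,.032),("bL",318,280,.032),("bR",471,280,.032)]:
    print(n,onplane(d,u/S,v/S,h).round(4), world(d,u/S+(2 if n[1]=="L" else -2),v/S+2).round(4))
E
```

```text
pL [ 0.5633 -0.1449  0.032 ] [ 0.5628 -0.1457  0.0322]
pR [ 0.5712 -0.1905  0.032 ] [ 0.5708 -0.1902  0.0305]
bL [ 0.4985 -0.1558  0.032 ] [ 0.4977 -0.1566  0.0318]
bR [ 0.5062 -0.2024  0.032 ] [ 0.5052 -0.2018  0.032 ]
```

Request:
{"method": "move_arm", "body": {
  "moves": [
    [[0, 0, 0], 0, 0.062],
    [[0, 0, 0], 0, 0.062],
    [[0, 0, 0], 0, 0.062]
  ]
}}

```text
clock: 6.55
tcp_pos: [0.4739, -0.182, 0.013]
orientation: [-3.141, 0.001, 0.167]
force: [-1.1, -0.3, 0.5]
finger_gap: 0.0623
```

Request:
{"method": "move_arm", "body": {
  "moves": [
    [[0.01, 0, 0], 0, 0.062],
    [[0.018, 0.0002, 0], 0, 0.062],
    [[0.018, 0.0002, 0], 0, 0.062],
    [[0.016, 0.0002, 0], 0, 0.062],
    [[0.007, 0, 0], 0, 0.062],
    [[0, 0, 0], 0, 0.062],
    [[0, 0, 0], 0, 0.04],
    [[0, 0, 0], 0, 0.04],
    [[0, 0, 0], 0, 0.04],
    [[0, 0, 0], 0, 0.04],
    [[0, 0, 0], 0, 0.04]
  ],
  "force": 60
}}

```text
clock: 7.65
tcp_pos: [0.542, -0.1713, 0.0132]
orientation: [-3.141, 0.001, 0.167]
force: [-1.3, 0.3, -0.2]
finger_gap: 0.0468
```

Request:
{"method": "move_arm", "body": {
  "moves": [
    [[0, 0, -0.01], 0, 0.04],
    [[0, 0, -0.02], 0, 0.04],
    [[-0.015, 0, -0.025], 0, 0.04],
    [[-0.02, 0, -0.025], 0, 0.04],
    [[-0.02, 0, -0.025], 0, 0.04],
    [[-0.02, 0, -0.01], 0, 0.04],
    [[0, 0, 0], -4, 0.04],
    [[0, 0, 0], -8, 0.04],
    [[0, 0, 0], -8, 0.04],
    [[0, 0, 0], -8, 0.04],
    [[0, 0, 0], -8, 0.04],
    [[0, 0, 0], -8, 0.04],
    [[0, 0, 0], -8, 0.04],
    [[0, 0, 0], -8, 0.04],
    [[0, 0, 0], -8, 0.04],
    [[0, 0, 0], -8, 0.04],
    [[0, 0, 0], -8, 0.04],
    [[0, 0, 0], -8, 0.04],
    [[0, 0, 0], -8, 0.04],
    [[0, 0, 0], -8, 0.04]
  ]
}}

```text
clock: 9.65
tcp_pos: [0.4689, -0.1837, 0.1288]
orientation: [3.141, 0.0, 2.058]
force: [-0.7, 0.2, -0.8]
finger_gap: 0.047
```

Request:
{"method": "move_arm", "body": {
  "moves": [
    [[0, 0, 0], -8, 0.04],
    [[0, 0, 0], -8, 0.04],
    [[0, 0, 0], -8, 0.04],
    [[0, 0, 0], -8, 0.04],
    [[0, 0, 0], -8, 0.04],
    [[0, 0, 0], -8, 0.04],
    [[0, 0, 0], -8, 0.04],
    [[0, 0, 0], -8, 0.04],
    [[0, 0, 0], -8, 0.04],
    [[0, 0, 0], 0, 0.04],
    [[0, 0, 0], 0, 0.04]
  ]
}}

```text
clock: 10.75
tcp_pos: [0.4689, -0.1838, 0.1286]
orientation: [-3.141, 0.0, -2.978]
force: [0.5, -0.3, -1.3]
finger_gap: 0.047
```

```bash
python3 - <<'E'
from h import *
o=get_obs();print(o['joints'],o['tcp_pos'],o['orientation'],o['finger_gap'])
d=snap("top","t2.png",crop=(235,115,405,255),scale=4.5)
d=snap("wrist","w3.png",scale=1.25);print(d['origin'])
E
```

```text
[-3.73521754e-01  2.98927718e-01 -3.89379147e-01  8.82224475e-01
 -7.27823129e-05 -5.37558461e-01] [ 0.46888938 -0.18379168  0.12863639] [-3.14139445e+00  1.90345952e-04 -2.97755594e+00] 0.046970938393472585
[ 0.39285649 -0.19688271  0.26350719]
```

View pics/t2.png

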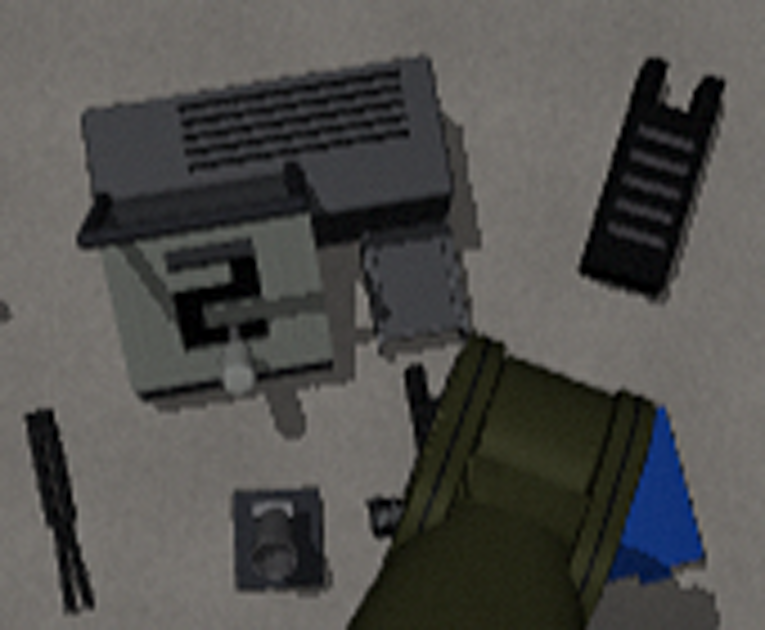

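Request:
{"method": "move_arm", "body": {
  "moves": [
    [[0, 0, 0.03], 0, 0.04],
    [[0, 0, 0.035], 0, 0.04],
    [[0, 0, 0.03], 0, 0.04],
    [[0, 0, 0.015], 0, 0.04],
    [[0, 0, 0.0045], 0, 0.04],
    [[0, 0, 0], 0, 0.04],
    [[-0.01, 0, 0], 0, 0.04],
    [[-0.01, 0, 0], 0, 0.04],
    [[-0.01, 0, 0], 0, 0.04],
    [[-0.01, 0, 0], 0, 0.04],
    [[0, 0, 0], 0, 0.04]
  ]
}}

```text
clock: 11.95
tcp_pos: [0.5111, -0.1772, 0.0141]
orientation: [-3.14, 0.002, -2.974]
force: [-0.0, -0.2, -1.9]
finger_gap: 0.0469
```

Request:
{"method": "move_arm", "body": {
  "moves": [
    [[-0.01, 0, 0], 0, 0.04],
    [[-0.01, 0, 0], 0, 0.04],
    [[-0.01, 0, 0], 0, 0.04],
    [[-0.01, 0, 0], 0, 0.04],
    [[-0.01, 0, 0], 0, 0.04],
    [[0, 0, 0], 0, 0.04]
  ]
}}

```text
clock: 12.55
tcp_pos: [0.5599, -0.1688, 0.014]
orientation: [-3.141, 0.002, -2.974]
force: [0.2, -0.4, -1.4]
finger_gap: 0.0472
```

Request:
{"method": "move_arm", "body": {
  "moves": [
    [[-0.006, 0, 0], 0, 0.04],
    [[-0.006, 0, 0], 0, 0.04],
    [[-0.004, 0, 0], 0, 0.04],
    [[0, 0, 0], 0, 0.04]
  ]
}}

```text
clock: 12.95
tcp_pos: [0.5742, -0.1662, 0.0139]
orientation: [-3.141, 0.001, -2.974]
force: [-0.7, 0.0, -0.9]
finger_gap: 0.0471
```

Request:
{"method": "move_arm", "body": {
  "moves": [
    [[-0.002, 0, 0], 0, 0.04],
    [[-0.001, 0, 0], 0, 0.04],
    [[0, 0, 0], 0, 0.04]
  ]
}}

```text
clock: 13.25
tcp_pos: [0.5764, -0.1657, 0.0138]
orientation: [-3.142, 0.0, -2.975]
force: [-1.0, 0.2, -0.9]
finger_gap: 0.047
```

Request:
{"method": "move_arm", "body": {
  "moves": [
    [[-0.002, 0, 0], 0, 0.04],
    [[0, 0, 0], 0, 0.04]
  ]
}}

```text
clock: 13.45
tcp_pos: [0.5787, -0.1653, 0.0139]
orientation: [-3.141, 0.0, -2.975]
force: [0.9, -0.1, -2.1]
finger_gap: 0.0471
```

Request:
{"method": "move_arm", "body": {
  "moves": [
    [[-0.002, 0, 0], 0, 0.04],
    [[0, 0, 0], 0, 0.04]
  ]
}}

```text
clock: 13.65
tcp_pos: [0.5807, -0.165, 0.0139]
orientation: [-3.141, 0.0, -2.975]
force: [-0.1, 0.7, -0.2]
finger_gap: 0.0468
```

Request:
{"method": "move_arm", "body": {
  "moves": [
    [[-0.002, 0, 0], 0, 0.04],
    [[0, 0, 0], 0, 0.04]
  ]
}}

```text
clock: 13.85
tcp_pos: [0.5827, -0.1647, 0.0139]
orientation: [-3.141, 0.0, -2.975]
force: [0.6, -0.6, -1.2]
finger_gap: 0.0471
```

Request:
{"method": "move_arm", "body": {
  "moves": [
    [[-0.002, 0, 0], 0, 0.04],
    [[0, 0, 0], 0, 0.04]
  ]
}}

```text
clock: 14.05
tcp_pos: [0.5847, -0.1643, 0.0138]
orientation: [-3.141, 0.0, -2.975]
force: [0.4, -0.3, -1.1]
finger_gap: 0.0471
```

```bash
python3 - <<'E'
from h import *
d=snap("wrist","w4.png",scale=1.25);print(d['origin'])
snap("top")
E
```

```text
[ 0.50861326 -0.17762106  0.14876237]
```

View pics/w4.png

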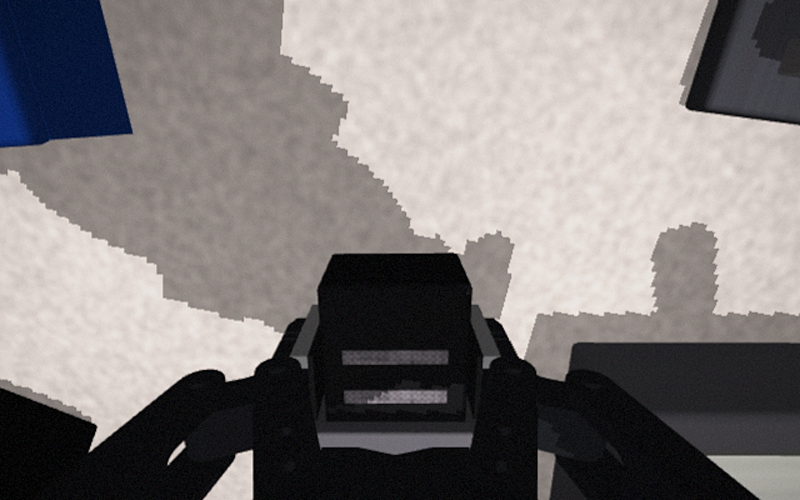

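```bash
python3 - <<'E'
from h import *
d=load("wrist");S=1.25
for n,u,v,h in [("pL",318,289,.032),("pR",471,289,.032),("lip",395,419,.041),("lip2",395,421,.041)]:
    print(n,onplane(d,u/S,v/S,h).round(4), world(d,u/S,v/S+1).round(4))
for v in range(330,350): print(v,world(d,395/S,v)[[0,2]].round(4),end=' ')
E
```

```text
pL [ 0.5629 -0.1924  0.032 ] [ 0.5634 -0.1924  0.0318]
pR [ 0.5551 -0.1461  0.032 ] [ 0.5557 -0.1459  0.0315]
lip [ 0.5989 -0.1624  0.041 ] [ 0.6063 -0.1611  0.0328]
lip2 [ 0.5997 -0.1623  0.041 ] [ 0.6038 -0.1616  0.0367]
330 [0.6035 0.0324] 331 [0.6032 0.0334] 332 [0.6042 0.0328] 333 [0.6049 0.0326] 334 [0.6053 0.0327] 335 [0.6059 0.0326] 336 [0.6062 0.0328] 337 [0.6064 0.0331] 338 [0.6039 0.0367] 339 [0.6042 0.0369] 340 [0.6045 0.0372] 341 [0.6049 0.0373] 342 [0.604  0.0389] 343 [0.6046 0.0387] 344 [0.6042 0.0398] 345 [0.6048 0.0396] 346 [0.6043 0.0408] 347 [0.6051 0.0403] 348 [0.6053 0.0407] 349 [0.6058 0.0407]
```

Request:
{"method": "move_arm", "body": {
  "moves": [
    [[-0.0015, 0, 0], 0, 0.04],
    [[0, 0, 0], 0, 0.04]
  ]
}}

```text
clock: 14.35
tcp_pos: [0.586, -0.1641, 0.0138]
orientation: [-3.142, 0.0, -2.975]
force: [0.1, -1.1, -1.2]
finger_gap: 0.0469
```

Request:
{"method": "move_arm", "body": {
  "moves": [
    [[-0.0015, 0, 0], 0, 0.04],
    [[0, 0, 0], 0, 0.04]
  ]
}}

```text
clock: 14.55
tcp_pos: [0.587, -0.1638, 0.0137]
orientation: [3.141, -0.001, -2.975]
force: [0.1, 0.1, -0.9]
finger_gap: 0.047
```

Request:
{"method": "move_arm", "body": {
  "moves": [
    [[-0.002, 0, 0], 0, 0.04],
    [[0, 0, 0], 0, 0.04]
  ]
}}

```text
clock: 14.75
tcp_pos: [0.587, -0.1636, 0.0134]
orientation: [3.141, -0.004, -2.976]
force: [-5.3, -1.3, 1.6]
finger_gap: 0.0473
```

Request:
{"method": "move_arm", "body": {
  "moves": [
    [[-0.002, 0, 0], 0, 0.04],
    [[0, 0, 0], 0, 0.04]
  ]
}}

```text
clock: 14.95
tcp_pos: [0.587, -0.1635, 0.0134]
orientation: [3.141, -0.008, -2.976]
force: [-9.3, -1.9, 4.5]
finger_gap: 0.0466
```

Request:
{"method": "move_arm", "body": {
  "moves": [
    [[0.002, 0, 0], 0, 0.04],
    [[0, 0, 0], 0, 0.075],
    [[0, 0, 0], 0, 0.075],
    [[0, 0, 0], 0, 0.075],
    [[0, 0, -0.01], 0, 0.075],
    [[0, 0, -0.03], 0, 0.075],
    [[0, 0, -0.04], 0, 0.075],
    [[0, 0, -0.045], 0, 0.075],
    [[0.01, 0.02, -0.045], 0, 0],
    [[0.02, 0.03, -0.045], 0, 0],
    [[0.02, 0.03, -0.045], 0, 0],
    [[0.02, 0.027, -0.026], 0, 0],
    [[0, 0, 0], 0, 0],
    [[0, 0, 0], 0, 0]
  ]
}}

```text
clock: 16.35
tcp_pos: [0.5099, -0.0764, 0.2895]
orientation: [-3.14, 0.004, -2.973]
force: [-0.6, -0.1, -0.6]
finger_gap: -0.0003
```

```bash
python3 - <<'E'
from h import *
d=snap("wrist","w5.png",scale=1.25);print(d['origin'])
o=get_obs();print(o['joints'],o['tcp_pos'])
E
```

```text
[ 0.43327839 -0.08967924  0.42408571]
[-1.49368209e-01  2.25988475e-01 -5.70584878e-02  1.28566558e+00
 -2.24070605e-04 -3.16723953e-01] [ 0.50968688 -0.07677309  0.28809627]
```

View pics/w5.png

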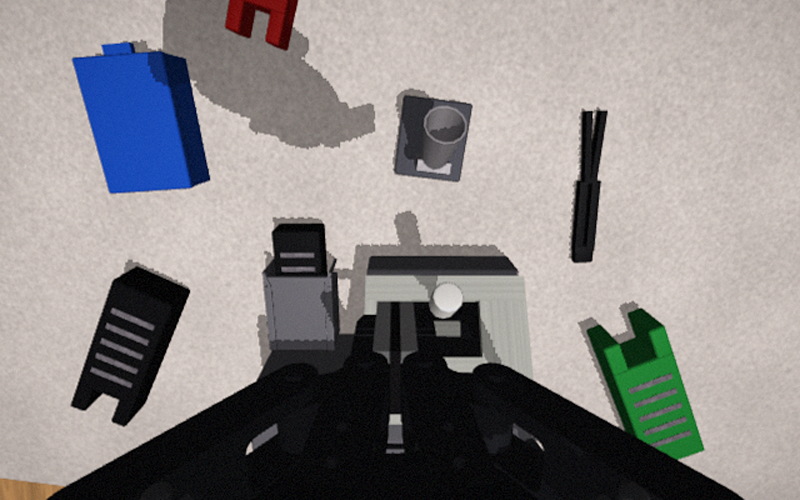

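Cassette home: the plain end sticks out of the sleeve (300,225–270). The knob top is at (447,298), the stalk still in the bottom slot. Measuring the knob and the extractor from this view.

```bash
python3 - <<'E'
from h import *
d=load("wrist");S=1.25
for n,u,v,h in [("knobtop",447,296,None),("knobtop2",447,303,None),("kL",432,298,None),("kR",461,298,None),("panL",366,277,None),("panR",519,276,None),("pan2R",530,360,None),("panL2",368,300,None),("mouth",300,276,None),("mouth",300,284,None),("plainL",275,231,.032),("plainR",323,231,.032),("slL",266,320,None),("slR",337,320,None)]:
    print(n,(world(d,u/S,v/S) if h is None else onplane(d,u/S,v/S,h)).round(4))
f=200/np.tan(np.radians(float(d["vertical_fov"]))/2);v,u=np.mgrid[0:400,0:640];z=d["z_map"]
P=np.stack([(u-d["cx"])/f*z,-(v-d["cy"])/f*z,-z],-1)@d["rotation"].T+d["origin"]
hsv=cv2.cvtColor(d["img"],cv2.COLOR_BGR2HSV); 
R=P[215:260,335:380]; m=(R[...,2]>.125)&(R[...,2]<.2); Q=R[m]; print(len(Q),Q.min(0),Q.max(0),Q.mean(0))
E
```

```text
knobtop [ 0.5569 -0.0292  0.1384]
knobtop2 [ 0.5612 -0.0287  0.1416]
kL [ 0.5607 -0.0399  0.1378]
kR [ 0.557  -0.0183  0.1379]
panL [ 0.5836 -0.0924  0.0619]
panR [0.5589 0.0502 0.0605]
pan2R [0.6199 0.0633 0.1051]
panL2 [ 0.6016 -0.0871  0.0728]
mouth [ 0.6032 -0.1581  0.0389]
mouth [ 0.6107 -0.1568  0.0414]
plainL [ 0.5627 -0.1883  0.032 ]
plainR [ 0.5548 -0.1416  0.032 ]
slL [ 0.6564 -0.1873  0.042 ]
slR [ 0.662  -0.1172  0.0096]
539 [ 0.54820964 -0.04016575  0.12502828] [ 0.58039692 -0.01643034  0.14487245] [ 0.55975623 -0.02939105  0.13749032]
```

Request:
{"method": "move_arm", "body": {
  "moves": [
    [[-0.02, 0.013, 0], 0, 0.06],
    [[-0.02, 0.013, 0.02], 0, 0.06],
    [[-0.0185, 0.0127, 0.03], 0, 0.06],
    [[0, 0, 0.03], 0, 0.06],
    [[0, 0, 0.03], 0, 0.06],
    [[0, 0, 0.03], 0, 0.06],
    [[0, 0, 0.02], 0, 0.06],
    [[0, 0, 0.009], 0, 0.06],
    [[0, 0, 0], 0, 0.06],
    [[0, 0, 0], 0, 0.06]
  ]
}}

```text
clock: 17.4
tcp_pos: [0.5609, -0.0292, 0.1187]
orientation: [-3.142, 0.0, -2.975]
force: [0.1, -1.0, 1.1]
finger_gap: 0.0599
```

Request:
{"method": "move_arm", "body": {
  "moves": [
    [[0, 0, 0], 0, 0.03],
    [[0, 0, 0], 0, 0.015],
    [[0, 0, 0], 0, 0.015],
    [[0, 0, 0], 0, 0.015],
    [[0, 0, 0], 0, 0.015]
  ],
  "force": 25
}}

```text
clock: 17.9
tcp_pos: [0.5604, -0.0288, 0.1193]
orientation: [-3.141, 0.001, -2.975]
force: [-2.0, -0.2, 4.2]
finger_gap: 0.0234
```

Request:
{"method": "move_arm", "body": {
  "moves": [
    [[0, 0.006, 0], 0, 0.015],
    [[0, 0.006, 0], 0, 0.015],
    [[0, 0.006, 0], 0, 0.015],
    [[0, 0.006, 0], 0, 0.015],
    [[0, 0.004, 0], 0, 0.015],
    [[0, 0.003, 0], 0, 0.015],
    [[0, 0, 0], 0, 0.015]
  ]
}}

```text
clock: 18.6
tcp_pos: [0.5546, 0.0026, 0.1187]
orientation: [3.141, -0.001, -2.974]
force: [-2.5, -1.3, 4.7]
finger_gap: 0.0233
```

Request:
{"method": "move_arm", "body": {
  "moves": [
    [[0, 0.002, 0], 0, 0.015],
    [[0, 0, 0], 0, 0.015]
  ]
}}

```text
clock: 18.8
tcp_pos: [0.5543, 0.0042, 0.1187]
orientation: [3.142, -0.001, -2.974]
force: [-2.8, -0.4, 5.5]
finger_gap: 0.0232
```

Request:
{"method": "move_arm", "body": {
  "moves": [
    [[0, 0.002, 0], 0, 0.015],
    [[0, 0, 0], 0, 0.015]
  ]
}}

```text
clock: 19.0
tcp_pos: [0.5541, 0.0057, 0.1187]
orientation: [-3.141, -0.001, -2.975]
force: [-2.1, -2.6, 4.8]
finger_gap: 0.0232
```

Request:
{"method": "move_arm", "body": {
  "moves": [
    [[0, 0.002, 0], 0, 0.015],
    [[0, 0, 0], 0, 0.015]
  ]
}}

```text
clock: 19.2
tcp_pos: [0.5541, 0.0061, 0.1186]
orientation: [-3.137, -0.001, -2.976]
force: [-2.2, -8.0, 5.3]
finger_gap: 0.0232
```

Request:
{"method": "move_arm", "body": {
  "moves": [
    [[0, -0.003, 0], 0, 0.015],
    [[0, -0.003, 0], 0, 0.015],
    [[-0.0044, 0, -0.0031], 0, 0.015],
    [[-0.0044, 0, -0.0031], 0, 0.015],
    [[-0.0044, 0, -0.0031], 0, 0.015],
    [[-0.0044, 0, -0.0031], 0, 0.015],
    [[-0.0044, 0, -0.0031], 0, 0.015],
    [[-0.0044, 0, -0.0031], 0, 0.015],
    [[0, 0, 0], 0, 0.015]
  ]
}}

```text
clock: 20.1
tcp_pos: [0.5811, 0.007, 0.1375]
orientation: [3.14, -0.001, -2.974]
force: [-4.8, 1.5, 5.6]
finger_gap: 0.023
```

Request:
{"method": "move_arm", "body": {
  "moves": [
    [[0, -0.004, 0], 0, 0.015],
    [[0, -0.006, 0], 0, 0.015],
    [[0, -0.007, 0], 0, 0.015],
    [[0, -0.007, 0], 0, 0.015],
    [[0, -0.007, 0], 0, 0.015],
    [[0, -0.006, 0], 0, 0.015],
    [[0, -0.005, 0], 0, 0.015],
    [[0, 0, 0], 0, 0.015]
  ]
}}

```text
clock: 20.9
tcp_pos: [0.5881, -0.0353, 0.1376]
orientation: [3.141, -0.0, -2.975]
force: [-4.4, -1.1, 5.1]
finger_gap: 0.0228
```

Request:
{"method": "move_arm", "body": {
  "moves": [
    [[0, -0.002, 0], 0, 0.015],
    [[0, -0.002, 0], 0, 0.015],
    [[0, -0.001, 0], 0, 0.015],
    [[0, 0, 0], 0, 0.015]
  ]
}}

```text
clock: 21.3
tcp_pos: [0.5888, -0.0396, 0.1376]
orientation: [3.141, -0.0, -2.974]
force: [-5.6, 0.8, 4.6]
finger_gap: 0.0232
```

Request:
{"method": "move_arm", "body": {
  "moves": [
    [[0, 0.003, 0], 0, 0.015],
    [[0, 0, 0], 0, 0.015],
    [[0, 0, 0], 0, 0.045],
    [[0, 0, 0], 0, 0.045],
    [[0, 0, 0], 0, 0.045],
    [[0.016, 0, 0], 0, 0.045],
    [[0.016, 0, 0], 0, 0.045],
    [[0, 0, 0], 0, 0.0],
    [[0, 0, 0], 0, 0.0],
    [[0, 0, 0], 0, 0.0],
    [[0, 0, 0], 0, 0.0]
  ]
}}

```text
clock: 22.4
tcp_pos: [0.558, -0.0424, 0.1373]
orientation: [-3.142, 0.001, -2.974]
force: [-0.5, -0.0, -0.1]
finger_gap: -0.0003
```

```bash
python3 - <<'E'
from h import *
d=snap("wrist","w6.png",scale=1.25)
o=get_obs();print(o['tcp_pos'],o['orientation'],o['finger_gap'])
E
```

```text
[ 0.55779573 -0.04244655  0.13722883] [-3.14152346e+00  7.34636660e-04 -2.97443486e+00] -0.00015615832352044258
```

View pics/w6.png

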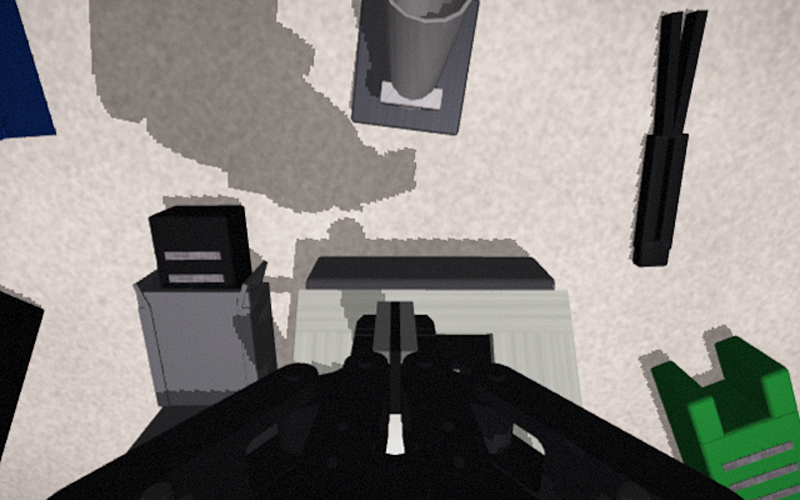

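The knob shows white behind the closed fingers at (395,435), so it is in line for the push uphill; the cassette is still home at (200,245).

Request:
{"method": "move_arm", "body": {
  "moves": [
    [[-0.005, 0, 0], 0, 0],
    [[-0.004, 0, 0], 0, 0],
    [[-0.0045, 0, -0.003], 0, 0],
    [[-0.0045, 0, -0.003], 0, 0],
    [[-0.0045, 0, -0.003], 0, 0],
    [[-0.0045, 0, -0.003], 0, 0],
    [[-0.0045, 0, -0.003], 0, 0],
    [[0, 0, 0], 0, 0]
  ]
}}

```text
clock: 23.25
tcp_pos: [0.5892, -0.0372, 0.153]
orientation: [-3.141, 0.002, -2.974]
force: [-3.9, -0.6, 3.1]
finger_gap: 0.0002
```

Request:
{"method": "move_arm", "body": {
  "moves": [
    [[-0.002, 0, -0.001], 0, 0],
    [[0, 0, 0], 0, 0]
  ]
}}

```text
clock: 23.45
tcp_pos: [0.5902, -0.037, 0.1534]
orientation: [-3.142, 0.0, -2.975]
force: [-3.4, -0.3, 2.9]
finger_gap: -0.0005
```

Request:
{"method": "move_arm", "body": {
  "moves": [
    [[-0.002, 0, -0.001], 0, 0],
    [[0, 0, 0], 0, 0]
  ]
}}

```text
clock: 23.65
tcp_pos: [0.592, -0.0367, 0.1543]
orientation: [-3.142, 0.0, -2.975]
force: [-4.4, -0.4, 1.7]
finger_gap: 0.0
```

Request:
{"method": "move_arm", "body": {
  "moves": [
    [[-0.002, 0, -0.001], 0, 0],
    [[0, 0, 0], 0, 0]
  ]
}}

```text
clock: 23.85
tcp_pos: [0.5941, -0.0363, 0.1553]
orientation: [3.142, 0.0, -2.975]
force: [-3.9, -0.0, 3.1]
finger_gap: 0.0001
```

Request:
{"method": "move_arm", "body": {
  "moves": [
    [[-0.002, 0, -0.001], 0, 0],
    [[0, 0, 0], 0, 0]
  ]
}}

```text
clock: 24.05
tcp_pos: [0.5961, -0.036, 0.1563]
orientation: [-3.142, 0.0, -2.975]
force: [-4.7, -0.8, 3.4]
finger_gap: -0.0002
```

Request:
{"method": "move_arm", "body": {
  "moves": [
    [[-0.002, 0, -0.001], 0, 0],
    [[0, 0, 0], 0, 0]
  ]
}}

```text
clock: 24.25
tcp_pos: [0.5965, -0.0358, 0.1566]
orientation: [3.141, -0.003, -2.975]
force: [-6.5, -1.3, 2.5]
finger_gap: 0.0001
```

```bash
python3 - <<'E'
from h import *
d=snap("scene","s2.png",crop=(300,160,460,320),scale=3.75)
print(get_obs()['force'],get_obs()['tcp_pos'])
E
```

```text
[-6.2916058  -2.85845142  3.70269871] [ 0.59648194 -0.03583238  0.15665667]
```

View pics/s2.png

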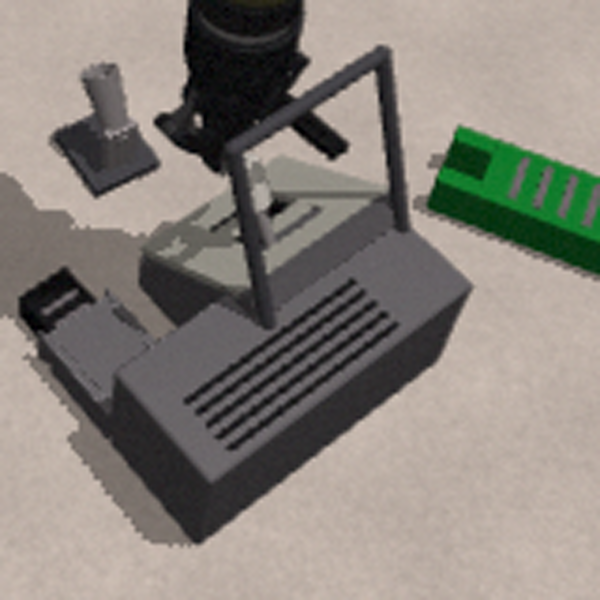

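Lever at the top slot's wall (force rising, tool stopped): knob at (262,190) in the crop, cassette home. Now round to the right of the knob, to push it left.

Request:
{"method": "move_arm", "body": {
  "moves": [
    [[0.016, 0, 0], 0, 0],
    [[0, -0.018, 0], 0, 0],
    [[0, -0.018, 0], 0, 0],
    [[0, 0, 0], 0, 0],
    [[-0.01, 0, 0], 0, 0],
    [[-0.009, 0, 0], 0, 0],
    [[0, 0, 0], 0, 0]
  ]
}}

```text
clock: 25.0
tcp_pos: [0.609, -0.0702, 0.1571]
orientation: [-3.141, 0.002, -2.974]
force: [-0.6, -0.2, 1.1]
finger_gap: -0.0002
```

Request:
{"method": "move_arm", "body": {
  "moves": [
    [[0, 0.006, 0], 0, 0],
    [[0, 0.006, 0], 0, 0],
    [[0, 0.006, 0], 0, 0],
    [[0, 0.006, 0], 0, 0],
    [[0, 0, 0], 0, 0]
  ]
}}

```text
clock: 25.5
tcp_pos: [0.602, -0.0462, 0.1572]
orientation: [-3.141, -0.001, -2.974]
force: [-1.4, -1.8, -0.1]
finger_gap: 0.0001
```

Request:
{"method": "move_arm", "body": {
  "moves": [
    [[0, 0.006, 0], 0, 0],
    [[0, 0.006, 0], 0, 0],
    [[0, 0.006, 0], 0, 0],
    [[0, 0.004, 0], 0, 0],
    [[0, 0, 0], 0, 0]
  ]
}}

```text
clock: 26.0
tcp_pos: [0.5987, -0.0245, 0.1571]
orientation: [3.141, -0.001, -2.974]
force: [-2.7, -1.6, -1.0]
finger_gap: 0.0002
```

Request:
{"method": "move_arm", "body": {
  "moves": [
    [[0, 0.004, 0], 0, 0],
    [[0, 0.004, 0], 0, 0],
    [[0, 0, 0], 0, 0]
  ]
}}

```text
clock: 26.3
tcp_pos: [0.5975, -0.0169, 0.1571]
orientation: [3.141, -0.001, -2.974]
force: [-2.0, -2.5, 0.4]
finger_gap: 0.0
```

Request:
{"method": "move_arm", "body": {
  "moves": [
    [[0, 0.002, 0], 0, 0],
    [[0, 0.002, 0], 0, 0],
    [[0, 0, 0], 0, 0]
  ]
}}

```text
clock: 26.6
tcp_pos: [0.597, -0.0133, 0.1571]
orientation: [3.141, -0.0, -2.974]
force: [-2.8, -2.5, 0.1]
finger_gap: -0.0002
```

Request:
{"method": "move_arm", "body": {
  "moves": [
    [[0, 0.002, 0], 0, 0],
    [[0, 0, 0], 0, 0]
  ]
}}

```text
clock: 26.8
tcp_pos: [0.5967, -0.0113, 0.1572]
orientation: [3.141, -0.0, -2.975]
force: [-2.5, -2.4, -0.2]
finger_gap: -0.0002
```

Request:
{"method": "move_arm", "body": {
  "moves": [
    [[0, 0.002, 0], 0, 0],
    [[0, 0, 0], 0, 0]
  ]
}}

```text
clock: 27.0
tcp_pos: [0.5964, -0.0093, 0.1572]
orientation: [3.141, -0.0, -2.974]
force: [-2.8, -2.4, -0.8]
finger_gap: -0.0001
```

Request:
{"method": "move_arm", "body": {
  "moves": [
    [[0, 0.002, 0], 0, 0],
    [[0, 0, 0], 0, 0]
  ]
}}

```text
clock: 27.2
tcp_pos: [0.5961, -0.0073, 0.1572]
orientation: [3.141, -0.0, -2.974]
force: [-2.8, -2.3, 0.2]
finger_gap: 0.0004
```

Request:
{"method": "move_arm", "body": {
  "moves": [
    [[0, 0.001, 0], 0, 0],
    [[0, 0, 0], 0, 0]
  ]
}}

```text
clock: 27.4
tcp_pos: [0.596, -0.0064, 0.1572]
orientation: [3.142, -0.0, -2.975]
force: [-3.2, -3.0, -0.5]
finger_gap: -0.0
```

Request:
{"method": "move_arm", "body": {
  "moves": [
    [[0, 0.002, 0], 0, 0],
    [[0, 0, 0], 0, 0]
  ]
}}

```text
clock: 27.6
tcp_pos: [0.5956, -0.0044, 0.1572]
orientation: [3.141, -0.0, -2.974]
force: [-2.7, -2.7, 0.4]
finger_gap: 0.0002
```

Request:
{"method": "move_arm", "body": {
  "moves": [
    [[0, 0.002, 0], 0, 0],
    [[0, 0, 0], 0, 0]
  ]
}}

```text
clock: 27.8
tcp_pos: [0.5954, -0.003, 0.1572]
orientation: [-3.14, -0.0, -2.975]
force: [-2.9, -5.1, -0.2]
finger_gap: 0.0
```

```bash
python3 - <<'E'
from h import *
d=snap("scene","s3.png",crop=(300,160,460,320),scale=3.75)
print(get_obs()['force'],get_obs()['tcp_pos'])
E
```

```text
[-1.10204205 -4.10745754 -1.07073437] [ 0.59535793 -0.00301408  0.1572179 ]
```

View pics/s3.png

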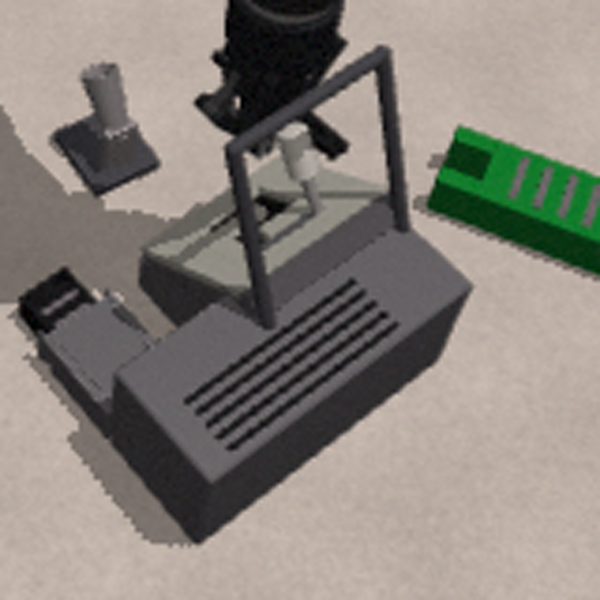

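Request:
{"method": "move_arm", "body": {
  "moves": [
    [[0, 0.002, 0], 0, 0],
    [[0, 0, 0], 0, 0]
  ]
}}

```text
clock: 28.05
tcp_pos: [0.5952, -0.0022, 0.1572]
orientation: [-3.138, -0.0, -2.976]
force: [-2.6, -8.0, 0.1]
finger_gap: -0.0001
```

Request:
{"method": "move_arm", "body": {
  "moves": [
    [[0, -0.01, 0], 0, 0],
    [[0.03, 0, 0], 0, 0],
    [[0.04, 0, 0], 0, 0],
    [[0.03, 0, -0.03], 0, 0],
    [[0, 0, -0.04], 0, 0],
    [[0, 0, -0.04], 0, 0],
    [[0, 0, -0.03], 0, 0],
    [[0, 0, 0], 0, 0],
    [[0, 0, 0], 0, 0]
  ]
}}

```text
clock: 28.95
tcp_pos: [0.4997, -0.0267, 0.2984]
orientation: [3.141, 0.005, -2.974]
force: [-0.6, -0.9, -0.2]
finger_gap: 0.0
```

```bash
python3 - <<'E'
from h import *
d=snap("wrist","w7.png",scale=1.25)
print(get_obs()['force'],get_obs()['tcp_pos'])
S=1.25
E
```

```text
[-0.18686447 -0.39239292 -0.81601989] [ 0.4987795  -0.02677859  0.29711599]
```

View pics/w7.png

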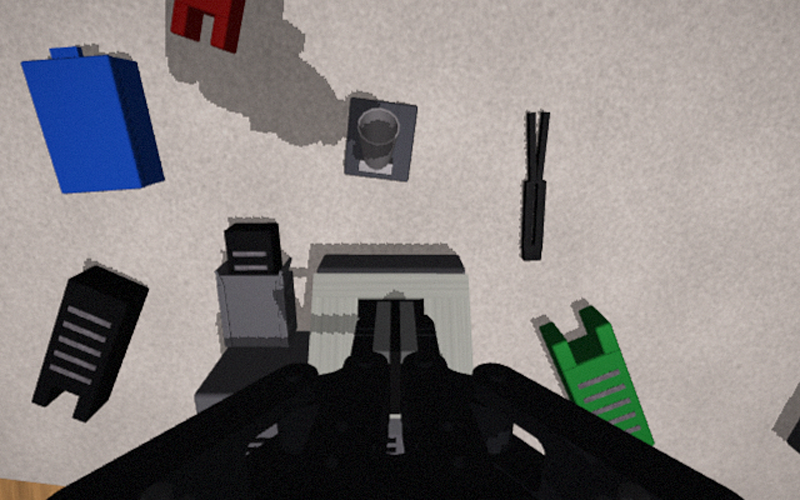

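The cassette (250,245) is home with its plain end out, and the bystanders stand where they were. One numerical check of the knob from the scene camera, then hand in.

```bash
python3 - <<'E'
from h import *
d=snap("scene")
f=200/np.tan(np.radians(float(d["vertical_fov"]))/2);v,u=np.mgrid[0:400,0:640];z=d["z_map"]
P=np.stack([(u-d["cx"])/f*z,-(v-d["cy"])/f*z,-z],-1)@d["rotation"].T+d["origin"]
R=P[185:225,365:395];m=(R[...,2]>.145)&(R[...,2]<.185)
I=d["img"][185:225,365:395].min(-1)>130
Q=R[m&I];c=np.median(Q,0);a=np.radians(9.5);w=c[:2]-[.680,-.046]
print(len(Q),c, "ext",w@[np.cos(a),np.sin(a)],w@[-np.sin(a),np.cos(a)])
print(get_obs()['joint_velocities'].round(3)); close_job()
E
```

```text
53 [0.62922925 0.01663029 0.16662933] ext -0.039737483649673624 0.07015094216563822
[ 0.001  0.011 -0.014  0.004 -0.005  0.001]
the job is handed in; nothing more can be done
```

I reversed the cassette and set the lever, and handed the job in at about 29 s of the 61 s allowed.

- **Cassette:** I pulled it right out, regripped it near the plain end and turned it 180° above the parts box. Then I pushed it in notch first until it met the stop: the tool stopped moving and the force rose to about 9 N. About 45 mm stuck out on two wrist-camera checks, matching the home position.
- **Lever:** I gripped the knob for the bottom slot, the first climb and the middle slot. The tool cannot tilt, so I let go there and used the closed, upright fingers for the rest. They pushed the knob up and then left from in front of the handle bar, until each wall was felt.
- **Last checks:** The scene picture, taken as the left wall was felt, shows the stalk at the closed left end of the top slot. A depth check after withdrawing puts the knob's visible side at extractor y of about 70 mm, against a target of 67 mm. The last wrist picture shows the cassette still home, and the iron holder, parts box and tweezers look where they were; I did not measure them again. The arm was clear of everything.
- **Disagreement:** My first estimate of the extractor's x position, from the top camera, was 4 to 8 mm short of later wrist-camera and contact values. I used contact to settle the cassette and lever positions.

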